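Tighten the shelf-post clamp nut with the ratchet wrench

ROBOT

A 7-joint arm with a two-finger parallel gripper is mounted at the origin on the work surface. World frame = base frame: x ahead of the robot, y to its left, z up, the work surface at z = 0. Lengths are in m, angles in rad, forces in N, time in s.
With the tool pointing down it reaches from about 0.4 to 0.85 m from the base axis. Payload 4.5 kg.
Tool frame: the origin (TCP) lies between the finger pads; the fingertips stand 11 mm ahead of it and the grasp point (between the pads) lies 8 mm behind it (r.nose_length is the distance from the TCP to the fingertips, in m); z points along the fingers, y is the line along which they close (so a half turn about z gives the same grasp; the last joint's range is limited). The gripper opens to 88 mm and grips with 3 to 60 N. Pads are 18 mm wide; open, the fingers measure 123 mm over their backs; the gripper's body (75 mm by 187 mm) begins 45 mm behind the grasp point.
Start: joints at [1.163, 0.689, -0.195, 1.565, 0.157, 0.902, -0.215], TCP at [0.267, -0.565, 0.25] pointing down, gripper open.
Joint ranges: [-3.01, 3.01], [-0.46, 2.08], [-1.47, 1.51], [0.13, 2.56], [-1, 4.14], [0.04, 2.09], [-2.66, 2.66]. Speed limits (rad/s): [2.57, 2.57, 3.14, 3.14, 3.14, 3.14, 3.14].

INTERFACE

Orientations are given as a unit quaternion [x, y, z, w].
In Python, from plant import get_state, snapshot, camera_model, r gives the robot as it stands.
- The arm moves only by the shell command python3 -m inch 'ROWS' [FORCE]. ROWS is text: rows parted by semicolons, each of 7 numbers parted by spaces: the opening, from -1 (shut) to 1 (fully open), then the shift along the tool's x, y, z in m, then the turn, a rotation vector about the tool's x, y, z in rad. A call has 1 to 20 rows; each row shifts and turns the commanded pose from where the row before left it, along the tool's axes as they then stand; what a row does not reach is not made up. A row lasts 1/12 s, in which the tool goes at most 41.7 mm and 7.16 degrees, less where a joint would pass 70% of its speed; a pose out of reach is approached as far as the arm can. A call is refused whole if a number of a shift passes 0.0417 or a number of a turn 0.125, either way. A call with a gripper value outside its range is refused whole. The fingers move at their own pace and stop on an object; FORCE is the grip in N (left out, the last holds). Time passes only in rows, so rows that do not move let the fingers close. It gives the time, the measured TCP pose, the force, the opening and the grip force at its end, in the units of the state.
- get_state(): the state, without advancing time (a new reading comes with each control period).
- snapshot(name): name is "scene" or "top"; returns (picture, depth): 400x640x3 uint8, red, green, blue; 400x640 float32, m along the optical axis (not along the pixel's ray), 0 where there is no reading.
- camera_model(name): a dict with "intrinsics" (3x3 intrinsics, pixels), "view" (4x4, takes a point from world to camera coordinates). Camera axes: x right, y down, z forward; pixel columns grow to the right and rows downward; lengths in m; the calibration is good to about 2 mm. A picture is of the moment at which its call begins. camera_model takes no time and is no camera call.
- r.finish_job(): hands the job in; it is judged then, once.
The state is a dict: "clock": time; "q": joint angles; "qd": joint speeds; "joint_torque": joint torques, N m; "tool_pos": TCP position; "eef_rot": TCP orientation; "contact_force": force on the tool from outside, world axes, zero at the start; "moment": the same for the moment, N m; "opening": opening from 0.0 (shut) to 1.0 (fully open); "finger_force": force on a finger pad.
Only numpy, scipy, OpenCV 4.12 (cv2) and the standard library are available. Lean on these libraries where they do the work, as an engineer would, in place of code of your own. Each camera call takes 0.05 s, during which the arm holds its last target. There are 200 camera calls.

TASK

On the china stall, take the ratchet wrench off its wooden stand, put it over the hexagon of the clamp nut on the shelf-post foot and tighten the nut clockwise until it stops with its red pointer on the green mark; the two steel pillars leave little room, so swing the wrench back and forth and let it ratchet, leaving it on the nut until the nut is fully tight. Then lay the wrench back across both saddles of its stand the way you found it, without touching the nut with the fingers and without disturbing the teacup, tumbler, candlestick or sugar bowl.

Things in the scene. Friction and masses are not known exactly. Their poses are not given: they have to be found in the camera images.
- wrench: Ratchet wrench, 206 mm long, 0.33 kg, 20 mm thick, mass centre 45 mm behind the bore. Origin: bore centre at the flat underside of head and handle; z up; handle along -x. Steel ring head 52 mm across, round through bore 26 mm. Steel shank 14 mm wide, x -22 to -65 mm; red grip 20 mm wide (y), 20 mm high, x -65 to -180 mm.
- wrench_grip (a point): Point in the middle of the wrench's red grip, 98 mm behind the bore centre on the wrench's -x and 10 mm above the underside: a good place to hold it, the fingers closing across the 20 mm width along the wrench's y.
- wrench_pawl (a point): Spring pawl under the head, 20 mm in front (+x) of the bore centre, 4 mm below the underside (1 to 2 N presses it in). Drives the nut when the handle swings clockwise seen from above (wrench yaw decreasing), clicks freely over the teeth on the anticlockwise return. 20 teeth: up to 18 degrees of a drive stroke are lost. Under load it hooks the tooth: swing back a little before lifting off.
- stand: Fixed wooden wrench stand. Origin on the table under the wrench's bore centre; the wrench lies along the stand's x, handle to -x, underside 40 mm above the table. Base board 80 mm wide (y), 8 mm thick, x 0 to -200 mm; two flat-topped cross saddles 70 mm wide, 40 mm high, at x -30 to -46 and -150 to -170 mm; free space between them under the grip.
- foot: Fixed dark steel foot of a shelf post. Origin on the table below the nut's axis, x towards the post. Base plate x -70 to 115 mm, 135 mm wide, 10 mm thick; grey round boss 84 mm across, top at 45 mm, under the nut; black twisted post 25 mm across, 280 mm high, at x +88 mm. The wrench handle goes towards the foot's -x, between the two pillars.
- pillar_left (a point): Top of the left (foot's +y) upright steel pillar, 18 mm across, 88 mm above the table, at x -35, y +42 mm of the foot. The pillars limit the swing of the wrench on the nut to about 0.55 rad either side of the foot's x direction.
- pillar_right (a point): Top of the right (foot's -y) steel pillar, 18 mm across, 88 mm above the table, at x -35, y -42 mm of the foot.
- clamp_nut: Brass clamp nut on an upright axis. Origin on the axis at the boss top, 45 mm above the table. Flange 48 mm across with 20 saw teeth; round shoulder 32 mm across, 9.5 mm up, on which the wrench head rests; steel hexagon 22 mm across corners, tapered from 28 to 34 mm up, enters the bore with 2 mm play all round. Red pointer to radius 39 mm. About 0.5 N m to turn.
- nut_seat (a point): Point on the nut's axis at the height of the shoulder (54.5 mm above the table): the wrench's origin comes here when it is fully seated.
- green_mark (a point): Green mark on the boss top, at 35 mm from the nut's axis, 25 degrees clockwise (from above) from the foot's x: the red pointer points at it when the nut is tight.
- nut (a joint): Angle the nut has been tightened, rad: grows clockwise seen from above, starts between 0 and 0.5, hard stop at 2.6 (tight, pointer on the green mark). The nut stays where it is left.
- teacup: Pink china mug, 80 mm in diameter, 62 mm high, with a handle at its +y; origin under its centre. Beside the foot; leave it alone.
- tumbler: Green glass tumbler, 66 mm in diameter, 100 mm high; origin under its centre. Beside the foot; leave it alone.
- candlestick: Brass candlestick, 60 mm in diameter at its foot, 78 mm high; origin under its centre. Beside the wrench's stand; leave it alone.
- sugar_bowl: Blue china bowl, 84 mm in diameter, 50 mm high; origin under its centre. Beside the wrench's stand; leave it alone.

How it is judged:
On the way, in this order (a step that is already met when the one before it is completed fails the run):
1. the wrench sits fully on the nut, before the nut is tight (horizontal distance between wrench and nut_seat below 0.005 m and z of wrench in the frame of nut_seat below 0.004 m and value of joint nut below 2.3 rad), for 0.1 s.
2. the nut is tight with the wrench still on it (value of joint nut above 2.4 rad and horizontal distance between wrench and nut_seat below 0.006 m and z of wrench in the frame of nut_seat below 0.006 m), for 0.1 s.
At the end, for the whole second after the job is handed in: The nut has turned past 2.4 rad (stop at 2.6), and the wrench rests, released and still, right way up across both saddles of its stand, within 20 mm lengthwise, 22 mm sideways and 0.2 rad of its place there, head at the same end as at the start (value of joint nut above 2.4 rad and x of wrench in the frame of stand between -0.02 and 0.02 m and y of wrench in the frame of stand between -0.022 and 0.022 m and z of wrench in the frame of stand between 0.035 and 0.045 m and angle between the x axis of wrench and the x axis of stand, either way round below 0.2 rad and angle between wrench's own z axis and vertical below 0.1 rad and linear speed of wrench below 0.02 m/s); the robot touches nothing.
It fails at once if the fingers touch the nut (contact force between the fingers and clamp_nut above 1 N).
It fails at once if the wrench is lifted off the nut after it has begun to tighten and before it is tight (value of joint nut between 0.9 and 2.38 rad and (z of wrench in the frame of nut_seat above 0.012 m or horizontal distance between wrench and nut_seat above 0.015 m)).
It fails at once if the teacup or the tumbler is moved more than 15 mm or tipped (distance of any of teacup, tumbler from where it was at the start of the episode above 0.015 m or angle between any of teacup, tumbler's own z axis and vertical above 0.35 rad).
It fails at once if the candlestick or the sugar bowl is moved more than 15 mm or tipped (distance of any of candlestick, sugar_bowl from where it was at the start of the episode above 0.015 m or angle between any of candlestick, sugar_bowl's own z axis and vertical above 0.35 rad).
It also fails if it takes over 72 s, if anything falls off the work surface, if the arm or the gripper's body presses on something with over 40 N, if the wrist force passes 120 N, or if a joint passes its speed limit or range.

## Working session

There is one attempt and no reset: what is moved stays moved. The work goes in short steps, Python scripts to look and compute and a shell command to move; the robot and the scene stay as the last step left them, time stands still between calls to the robot, and variables do not carry over. Pictures are saved under pics/ and viewed, at most 10 in all, crops included, and the job is handed in when it is done.

```bash
ls; mkdir -p pics
python3 - <<'E'
from plant import get_state, snapshot, camera_model, r
import cv2, numpy as np
s=get_state(); print(s)
for n in ["scene","top"]:
    p,d=snapshot(n); np.savez(f"{n}0.npz",p=p,d=d); cv2.imwrite(f"pics/{n}0.png",p[:,:,::-1])
    m=camera_model(n); print(n,np.round(m["intrinsics"],1).tolist(),np.round(m["view"],3).tolist())
E
```

```text
pics
{'clock': 0.0, 'q': array([ 1.16281155,  0.68999401, -0.19450679,  1.56634936,  0.15727676,
        0.90246851, -0.21507746]), 'qd': array([-0.00029086, -0.00019293, -0.00141334,  0.00017315, -0.00174396,
       -0.00179841, -0.00019694]), 'joint_torque': array([-9.73456226e-04, -5.27551746e+01, -1.26714092e+00, -1.53425717e+01,
       -5.26290166e-02,  6.67495566e-03,  1.77095890e-04]), 'tool_pos': array([ 0.26691951, -0.56446145,  0.24890214]), 'eef_rot': array([ 9.75692306e-01,  2.19143074e-01, -2.56045767e-04, -8.78877464e-04]), 'contact_force': array([-0.1830344 ,  0.09528369, -0.13680841]), 'moment': array([-0.00773154, -0.02208174, -0.0039354 ]), 'finger_force': 0.0, 'opening': 0.9965272308323005}
scene [[444.9, 0.0, 314.0], [0.0, 444.9, 191.6], [0.0, 0.0, 1.0]] [[-0.531, 0.847, -0.019, 0.317], [0.548, 0.326, -0.771, -0.22], [-0.647, -0.42, -0.637, 1.564], [0.0, 0.0, 0.0, 1.0]]
top [[373.8, 0.0, 323.6], [0.0, 373.8, 195.2], [0.0, 0.0, 1.0]] [[0.002, -1.0, 0.027, -0.028], [-0.998, -0.004, -0.056, 0.567], [0.056, -0.027, -0.998, 1.205], [0.0, 0.0, 0.0, 1.0]]
```

View pics/scene0.png

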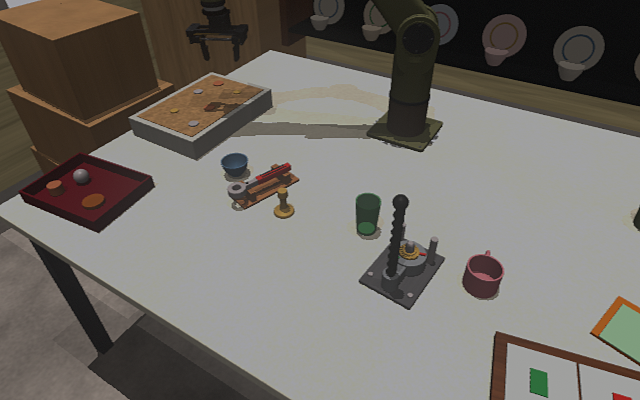

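View pics/top0.png

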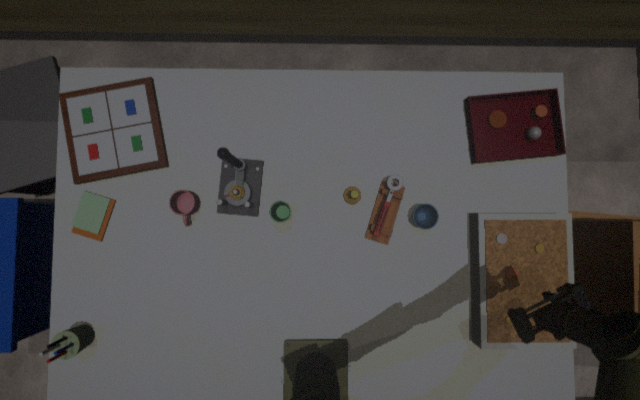

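The scene view shows the wrench on its stand, with the head near (238,188) and the red grip running to (290,168). The foot's nut is near (410,250) and the post near (400,230). In the top view the wrench head is at (394,183), the grip at (380,225) and the nut at (237,193), with the pillars beside it.

```bash
cat > h.py <<'E'
import numpy as np, cv2
from plant import get_state, snapshot, camera_model, r
def shot(n,name=None):
    p,d=snapshot(n)
    if name: cv2.imwrite(f"pics/{name}.png",p[:,:,::-1])
    return p,d
def cloud(n,d):
    m=camera_model(n);K=m["intrinsics"];V=np.array(m["view"])
    v,u=np.mgrid[:400,:640]
    c=np.stack([(u-K[0][2])/K[0][0]*d,(v-K[1][2])/K[1][1]*d,d],-1)
    return (c-V[:3,3])@V[:3,:3]
def ray(n,uv,z):
    m=camera_model(n);K=np.array(m["intrinsics"]);V=np.array(m["view"])
    g=np.c_[np.atleast_2d(uv),np.ones(len(np.atleast_2d(uv)))]@np.linalg.inv(K).T@V[:3,:3]
    o=-V[:3,:3].T@V[:3,3]
    return o+g*((z-o[2])/g[:,2])[:,None]
def proj(n,P):
    m=camera_model(n);K=np.array(m["intrinsics"]);V=np.array(m["view"])
    c=np.atleast_2d(P)@V[:3,:3].T+V[:3,3]; q=c@K.T; return q[:,:2]/q[:,2:]
E
python3 - <<'E'
from h import *
ims=[]
for n,boxes in [("top",[(355,165,95,85),(205,140,95,85)]),("scene",[(215,140,95,75),(350,190,105,115)])]:
    f=np.load(f"{n}0.npz");p,d=f["p"],f["d"];W=cloud(n,d)
    hsv=cv2.cvtColor(p,cv2.COLOR_RGB2HSV).astype(int)
    print(n,"table z",np.median(W[230:260,280:330,2]) )
    red=((hsv[...,0]<6)|(hsv[...,0]>172))&(hsv[...,1]>130)&(hsv[...,2]>50)
    for x,y,w,h in boxes:
        s=np.s_[y:y+h,x:x+w]
        ims.append(cv2.resize(p[s][:,:,::-1],(400,300),interpolation=cv2.INTER_CUBIC))
        z=W[s][...,2]; R=red[s]
        v,u=np.nonzero(R&(z>.03)); Z=W[s][v,u]
        print("red",len(u), "uv",(u.mean()+x).round(1),(v.mean()+y).round(1),"cloud mean",Z.mean(0).round(4), "zpct",np.percentile(Z[:,2],[10,50,90]).round(3))
        uv=np.c_[u+x,v+y]; 
        l=cv2.fitLine(uv.astype(np.float32),cv2.DIST_HUBER,0,.01,.01).ravel();
        q=ray(n,np.array([l[2:]-10*l[:2],l[2:]+10*l[:2]]),.06); dd=q[1]-q[0]; print(" line yaw",np.arctan2(dd[1],dd[0]).round(3), "pix@.06 mean",ray(n,uv.mean(0),.06).round(4))
for n in ["scene","top"]:print(n,ims[0].shape)
cv2.imwrite("pics/crops.png",cv2.convertScaleAbs(np.vstack([np.hstack(ims[:2]),np.hstack(ims[2:])]),alpha=1.6))
E
```

```text
top table z -7.783736629488392e-05
red 78 uv 381.4 218.4 cloud mean [ 0.4919 -0.2075  0.0592] zpct [0.057 0.059 0.062]
 line yaw -0.363 pix@.06 mean [[ 0.4919 -0.2074  0.06  ]]
red 1 uv 227.0 195.0 cloud mean [0.5644 0.2791 0.0521] zpct [0.052 0.052 0.052]
 line yaw -1.567 pix@.06 mean [[0.5639 0.2773 0.06  ]]
scene table z -0.0013349930118235422
red 101 uv 272.5 171.5 cloud mean [ 0.4968 -0.2035  0.058 ] zpct [0.056 0.058 0.06 ]
 line yaw 2.776 pix@.06 mean [[ 0.4993 -0.2019  0.06  ]]
red 14 uv 422.6 253.7 cloud mean [0.5669 0.2838 0.0478] zpct [0.046 0.048 0.05 ]
 line yaw 2.014 pix@.06 mean [[0.5783 0.2865 0.06  ]]
scene (300, 400, 3)
top (300, 400, 3)
```

View pics/crops.png

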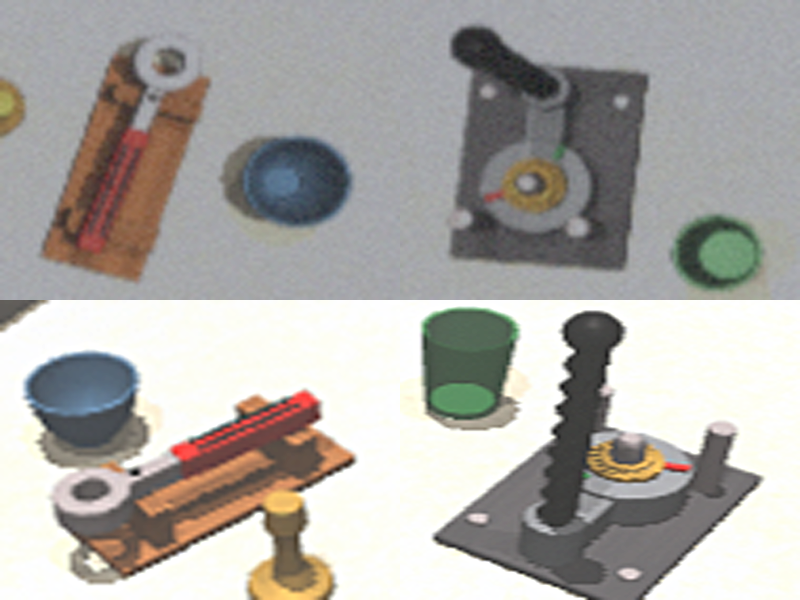

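Crops: the bore is at top pixel (395,182), the nut hexagon at (235,192), and the pillars at (219,201) and (247,204). The pointer is red and the post leans only because of perspective. Next I'll get sub-pixel positions for these.

Run:
```python
from h import *
from scipy.optimize import least_squares
def bright(n,p,c,rad,thr,z):
    g=p.astype(float).mean(2); v,u=np.mgrid[:400,:640]
    m=(np.hypot(u-c[0],v-c[1])<rad)
    vals=g[m]; w=np.clip(g-thr,0,None)*m
    uv=np.array([(u*w).sum(),(v*w).sum()])/w.sum()
    return uv.round(2), (w>0).sum(), int(vals.max()), ray(n,uv,z)[0].round(4)
fs={n:np.load(f"{n}0.npz") for n in ["top","scene"]}
p=fs["top"]["p"];g=p.mean(2).astype(int)
print(g[176:190,387:404]); print(g[186:198,228:244]);print(g[197:209,213:225]);print(g[198:210,241:253])
for n in fs:
    P,d=fs[n]["p"],fs[n]["d"];W=cloud(n,d);hsv=cv2.cvtColor(P,cv2.COLOR_RGB2HSV).astype(int)
    z=W[...,2]
    m=(z>.054)&(z<.068)&(hsv[...,1]<70)&(W[...,0]>.5)&(W[...,0]<.66)&(W[...,1]<-.2)&(W[...,1]>-.3)
    Q=W[m]; print(n,"steel",len(Q),Q.min(0).round(3),Q.max(0).round(3))
    # boss top / nut: boss points at z~.045 circle; hex top z .079
    for nm,lo,hi,xr,yr in [("hex",.072,.082,(.53,.62),(.22,.30)),("pil",.08,.094,(.5,.6),(.17,.33))]:
        m=(z>lo)&(z<hi)&(W[...,0]>xr[0])&(W[...,0]<xr[1])&(W[...,1]>yr[0])&(W[...,1]<yr[1])
        k,l,st,c=cv2.connectedComponentsWithStats(m.astype(np.uint8),connectivity=8)
        for i in range(1,k): print(" ",nm,st[i,4],c[i].round(1),W[l==i].mean(0).round(4))
```

```text
[[ 78  74  79  91 103 107 104 104 105 106 103 104 100 102 103 102 106]
 [ 64  72  93 103 105 103 108 104 100 103 107 106 104 104 104 103 101]
 [ 61  87  99 107 105  99  94  90  79  90  97 103 105 106 104 100 102]
 [ 63 100 101 104 101  84  64  65  55  60  74  93 103 106 106  99 101]
 [ 81 101 105 106  99  81  71  68  63  57  51  65 101 107 107 103 104]
 [ 89 103 103 105 101  97  65  63  70  64  55  52 100 106 106  97 105]
 [ 90 102 104 107  93  91  65  56  65  68  70  59 100 105 105  98 102]
 [ 88 103 106 105  80  78  60  50  57  65  75  60  98 104 106  97 106]
 [ 77 104 107 103  89  71  57  43  42  47  70  71  97 106 103  98 102]
 [ 67 102 106 107 104  78  57  44  47  54  72  91 106 105 104  91 102]
 [ 54  88 102 104 103  95  85  75  75  84  92 104 107 103  98  84  90]
 [ 40  64  92 104 103 103 103 103 105 105 103 105 105  99  83  72  72]
 [ 37  42  69  94 103 105 105 104 109 104 109 105  98  82  67  65  67]
 [ 49  43  42  82  95  95 101  99 100 100  99  90  79  69  64  66  66]]
[[ 83  80  83  77  79  72  73  64  65  63  58  60  63  65  66  70]
 [ 83  81  79  76  73  71  67  66  72 
[... 1933 characters left out ...]
el 212 [ 0.518 -0.275  0.054] [ 0.63  -0.213  0.067]
  hex 31 [234.7 191.9] [0.5726 0.2498 0.0769]
  hex 1 [220. 200.] [0.5473 0.2933 0.082 ]
  hex 1 [222. 200.] [0.5476 0.2892 0.074 ]
  hex 2 [221.5 203.5] [0.5366 0.2887 0.0813]
  pil 5 [234.4 191.8] [0.5726 0.2498 0.0822]
  pil 29 [219.3 201.9] [0.5413 0.2942 0.0865]
  pil 30 [246.6 204.4] [0.534  0.211  0.0873]
scene steel 210 [ 0.502 -0.273  0.054] [ 0.634 -0.202  0.064]
  hex 6 [404.  228.8] [0.5397 0.2218 0.0755]
  hex 42 [410.3 243.8] [0.5784 0.2541 0.0757]
  hex 12 [431.6 242.8] [0.5515 0.2954 0.0773]
  pil 13 [404.2 224.7] [0.5368 0.2199 0.086 ]
  pil 46 [434.3 239.5] [0.5464 0.2987 0.0852]
  pil 1 [413. 244.] [0.5802 0.2609 0.0802]
```

```bash
cat >> h.py <<'E'
def cmd(target,yaw):
    "remaining move in tool axes (tool down): dx dy dz, turn about tool z"
    from scipy.spatial.transform import Rotation as R
    s=get_state(); M=R.from_quat(s["eef_rot"]).as_matrix(); t=s["tool_pos"]
    th=np.arctan2(M[1,0],M[0,0]); sh=M.T@(np.array(target)-t)
    print("t",round(s["clock"],2),"tcp",t.round(4),"yaw",th.round(4),"tilt",np.arccos(-M[2,2]).round(4),"shift",sh.round(4),"turnz",(-((yaw-th+np.pi)%(2*np.pi)-np.pi)).round(4),"F",s["contact_force"].round(1),"ff",s["finger_force"],"op",round(s["opening"],3))
E
python3 - <<'E'
from h import *
b=ray("top",[395,182.1],.06)[0];print("bore top",b.round(4))
g=np.array([.4919,-.2074]); d=b[:2]-g; print("dist grip-bore",np.hypot(*d).round(4),"yaw",np.arctan2(d[1],d[0]).round(4))
yaw=-.363; u=np.array([np.cos(yaw),np.sin(yaw)]); gp=g+u*.0245; print("grip pt",gp)
for n,uv,z in [("scene",[410.2,240.5],.079),("top",[234.6,191.4],.079)]:print(n,ray(n,uv,z).round(4))
nut=np.array([.5726,.2497,.079]); 
print("nut in scene",proj("scene",nut),"pillars",proj("scene",[[.5413,.2942,.088],[.534,.211,.088]]),"bore",proj("scene",np.r_[b[:2],.06]))
f=np.load("top0.npz");W=cloud("top",f["d"])
for nm,uv in [("candle",(352,195)),("bowl",(425,216))]:
    q=ray("top",uv,.05)[0]; print(nm,q.round(3),"rel along/side", ((q[:2]-gp)@u).round(3),((q[:2]-gp)@[-u[1],u[0]]).round(3))
cmd([*gp,.15],yaw)
E
```

```text
bore top [ 0.6069 -0.2515  0.06  ]
dist grip-bore 0.1232 yaw -0.366
grip pt [ 0.51480348 -0.21609947]
scene [[0.5718 0.2506 0.079 ]]
top [[0.5741 0.2499 0.079 ]]
nut in scene [[409.68665511 240.55725039]] pillars [[433.36502541 236.62989722]
 [401.36071237 222.08669765]] bore [[235.28107797 186.0382097 ]]
candle [ 0.566 -0.116  0.05 ] rel along/side 0.012 0.112
bowl [ 0.5   -0.349  0.05 ] rel along/side 0.033 -0.13
t 0.1 tcp [ 0.267  -0.5645  0.249 ] yaw 0.4419 tilt 0.0017 shift [ 0.3731 -0.2088  0.0993] turnz 0.8049 F [ 0.2  0.8 -0.3] ff 0.0 op 0.998
```

```bash
python3 -m inch '1 0.0311 -0.0174 0 0 0 0;1 0.0311 -0.0174 0 0 0 0;1 0.0311 -0.0174 0 0 0 0;1 0.0311 -0.0174 0 0 0 0;1 0.0311 -0.0174 0 0 0 0;1 0.0311 -0.0174 0 0 0 0;1 0.0311 -0.0174 0 0 0 0;1 0.0311 -0.0174 0 0 0 0;1 0.0311 -0.0174 0 0 0 0;1 0.0311 -0.0174 0 0 0 0;1 0.0311 -0.0174 0 0 0 0;1 0.0311 -0.0174 0 0 0 0;0.2 0 0 0.01 0 0 0.1;0.2 0 0 0.01 0 0 0.1;0.2 0 0 0.01 0 0 0.1;0.2 0 0 0.01 0 0 0.1;0.2 0 0 0.01 0 0 0.1;0.2 0 0 0.01 0 0 0.1;0.2 0 0 0.01 0 0 0.1;0.2 0 0 0.01 0 0 0.1'; python3 -c "
from h import *
cmd([.5148,-.2161,.042],-.365)"
```

```text
clock: 1.77
tool_pos: [0.5151, -0.2165, 0.169]
eef_rot: [0.984, -0.18, -0.0, 0.0]
contact_force: [-0.5, -0.4, 0.7]
opening: 0.599
finger_force: 0.0
t 1.77 tcp [ 0.5151 -0.2165  0.169 ] yaw -0.3629 tilt 0.0006 shift [-0.0004 -0.0003  0.127 ] turnz 0.0021 F [-0.5 -0.4  0.7] ff 0.0 op 0.599
```

```bash
python3 -m inch '0.2 0 0 0.02 0 0 0;0.2 0 0 0.02 0 0 0;0.2 0 0 0.02 0 0 0;0.2 0 0 0.02 0 0 0;0.2 0 0 0.02 0 0 0;0.2 0 0 0.014 0 0 0;0.2 0 0 0.013 0 0 0;0.2 0 0 0 0 0 0;-1 0 0 0 0 0 0;-1 0 0 0 0 0 0;-1 0 0 0 0 0 0;-1 0 0 0 0 0 0;-1 0 0 0 0 0 0;-1 0 0 0 0 0 0' 30; python3 -c "
from h import *
cmd([.5148,-.2161,.042],-.365)"
```

```text
clock: 2.93
tool_pos: [0.5158, -0.2167, 0.0434]
eef_rot: [0.984, -0.178, 0.001, 0.0]
contact_force: [0.4, 0.1, 3.2]
opening: 0.218
finger_force: 30.0
t 2.93 tcp [ 0.5158 -0.2167  0.0434] yaw -0.3578 tilt 0.0013 shift [-0.0012 -0.0002  0.0014] turnz 0.0072 F [0.4 0.1 3.2] ff 29.99016908928752 op 0.218
```

```bash
python3 -m inch '-1 0 0 0 0 0 0;-1 0 0 -0.01 0 0 0;-1 0 0 -0.02 0 0 0;-1 0 0 -0.025 0 0 0;-1 0 0 -0.025 0 0 0;-1 0 0 -0.025 0 0 0;-1 0 0 -0.025 0 0 0;-1 0 0 -0.02 0 0 0;-1 0 0 -0.01 0 0 0;-1 0 0 0 0 0 0' 50
python3 - <<'E'
from h import *
cmd([.4757,.2586,.2],-.0875)
shot("top","lift")
E
```

```text
clock: 3.77
tool_pos: [0.516, -0.217, 0.2047]
eef_rot: [0.984, -0.178, 0.002, 0.0]
contact_force: [0.6, -0.7, -4.0]
opening: 0.224
finger_force: 50.0
t 3.77 tcp [ 0.516  -0.217   0.2047] yaw -0.3584 tilt 0.0035 shift [-0.2046 -0.4313  0.004 ] turnz -0.2709 F [ 0.6 -0.7 -4. ] ff 49.98300042003393 op 0.224
```

```bash
python3 -m inch '-1 -0.0065 -0.0134 0 0 0 0;-1 -0.013 -0.0268 0 0 0 0;-1 -0.013 -0.0268 0 0 0 0;-1 -0.013 -0.0268 0 0 0 0;-1 -0.013 -0.0268 0 0 0 0;-1 -0.013 -0.0268 0 0 0 0;-1 -0.013 -0.0268 0 0 0 0;-1 -0.013 -0.0268 0 0 0 0;-1 -0.013 -0.0268 0 0 0 0;-1 -0.013 -0.0268 0 0 0 0;-1 -0.013 -0.0268 0 0 0 0;-1 -0.013 -0.0268 0 0 0 0;-1 -0.013 -0.0268 0 0 0 0;-1 -0.013 -0.0268 0 0 0 0;-1 -0.013 -0.0268 0 0 0 0;-1 -0.013 -0.0268 0 0 0 0;-1 -0.0065 -0.0134 0 0 0 -0.09;-1 0 0 0 0 0 -0.09;-1 0 0 0 0 0 -0.09;-1 0 0 0 0 0 0'
python3 - <<'E'
from h import *
cmd([.4757,.2586,.2],-.0875)
E
```

```text
clock: 5.48
tool_pos: [0.4695, 0.2577, 0.2008]
eef_rot: [0.999, -0.042, -0.002, 0.001]
contact_force: [-0.6, -0.2, -3.6]
opening: 0.222
finger_force: 50.0
t 5.48 tcp [0.4695 0.2577 0.2008] yaw -0.0848 tilt 0.004 shift [ 0.0061 -0.0014  0.0008] turnz 0.0027 F [-0.6 -0.2 -3.6] ff 49.982442297041416 op 0.222
```

```bash
python3 -m inch '-1 0.002 0 0.015 0 0 0;-1 0.002 -0.001 0.015 0 0 0;-1 0.002 0 0.015 0 0 0;-1 0 0 0.015 0 0 0;-1 0 0 0.015 0 0 0;-1 0 0 0.015 0 0 0;-1 0 0 0.004 0 0 0;-1 0 0 0 0 0 0;-1 0 0 0 0 0 0'
python3 - <<'E'
from h import *
cmd([.4757,.2586,.105],-.0875)
a,d=shot("top");b,e=shot("scene")
np.savez("n1.npz",a=a,d=d,b=b,e=e)
A=cv2.resize(a[160:220,195:275,::-1],(640,480),interpolation=cv2.INTER_CUBIC)[:, :400]
ca=cv2.resize(a[165:215,207:257,::-1],(400,400),interpolation=cv2.INTER_CUBIC)
cb=cv2.resize(b[205:275,375:445,::-1],(400,400),interpolation=cv2.INTER_CUBIC)
cv2.imwrite("pics/over1.png",cv2.convertScaleAbs(np.hstack([ca,cb]),alpha=1.5))
E
```

```text
clock: 6.23
tool_pos: [0.4768, 0.2579, 0.1084]
eef_rot: [0.999, -0.045, -0.0, 0.0]
contact_force: [0.1, 0.7, -2.8]
opening: 0.218
finger_force: 50.0
t 6.23 tcp [0.4768 0.2579 0.1084] yaw -0.0896 tilt 0.001 shift [-0.0012 -0.0006  0.0034] turnz -0.0021 F [ 0.1  0.7 -2.8] ff 49.9829887971282 op 0.218
```

View pics/over1.png

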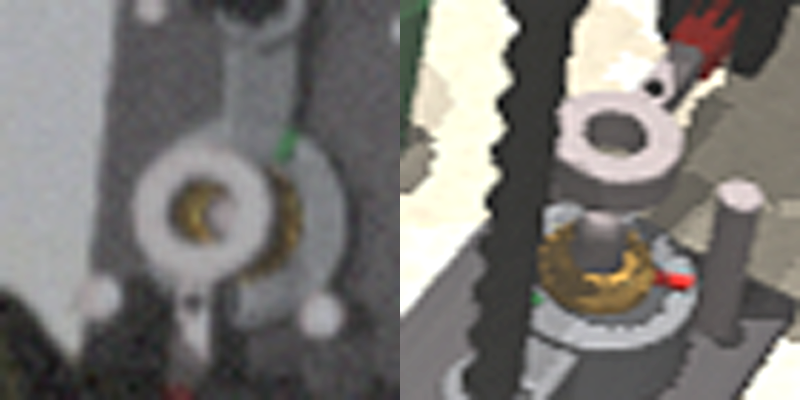

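The top crop shows the wrench ring at about (203,213), i.e. pixel (231.9,191.2), with the hex tip visible right of centre in the bore. The scene crop shows the bore at (412.1,227.6) and the hex tip at (410,243). I'll fit ellipses to the ring in both views.

```bash
cat >> h.py <<'E'
def ring(n,p,c,rad,thr,shank):
    "centre of bright ring's outer edge near pixel c, ignoring the edge within 40 deg of the shank pixel direction"
    S=8; x0,y0=int(c[0]-rad),int(c[1]-rad)
    im=cv2.resize(p[y0:y0+2*rad,x0:x0+2*rad].mean(2).astype(np.float32),None,fx=S,fy=S,interpolation=cv2.INTER_CUBIC)
    cs,_=cv2.findContours((im>thr).astype(np.uint8),cv2.RETR_CCOMP,cv2.CHAIN_APPROX_NONE)
    out=[]
    for k in sorted(cs,key=len)[-4:]:
        q=(k[:,0]+.5)/S-.5+[x0,y0]
        d=q-c; s=np.array(shank)-c; ok=d@s/np.linalg.norm(d,axis=1)/np.linalg.norm(s)<.75
        if ok.sum()>30:
            e=cv2.fitEllipse(q[ok].astype(np.float32)); out.append((np.array(e[0]).round(2),np.array(e[1]).round(1)))
    return out
E
python3 - <<'E'
from h import *
f=np.load("n1.npz"); zt=.1084-.0034+.02
print("scene grey",f["b"][222:234,400:425].mean(2).astype(int)[::3,::4])
for n,p,c,sh,thr in [("top",f["a"],(231.9,191.2),(230.5,204),90),("scene",f["b"],(412.7,228.5),(424,214),150)]:
    for cc,ax in ring(n,p,np.array(c),14,thr,sh): print(n,cc,ax,ray(n,cc,zt)[0].round(4))
f0=np.load("top0.npz")["p"];s0=np.load("scene0.npz")["p"]
# known hex/pillars: bright top discs
for n,p,c,rad,thr,z in [("top",f["a"],(219.3,201.7),6,78,.088),("top",f["a"],(246.6,204),6,90,.088),("top",f0,(234.6,191.5),5,82,.079),("scene",s0,(434,236.8),6,150,.088),("scene",s0,(410,240.5),6,140,.079)]:
    for cc,ax in ring(n,p,np.array(c),rad,thr,(c[0],c[1]+1000))[-2:]: print(n,"disc",cc,ax,ray(n,cc,z)[0].round(4))
E
```

```text
scene grey [[ 36 115 138 139 139 147  88]
 [ 36 148  86  57 121 142 155]
 [ 36 147  50  61  55 141 109]
 [ 36 148 135  85  67 143  87]]
top [231.18 190.77] [8.1 9.7] [0.5729 0.2503 0.125 ]
top [231.68 190.78] [16.2 19.1] [0.5729 0.2488 0.125 ]
top [218.15 190.91] [ 4.  32.8] [0.5723 0.2885 0.125 ]
scene [409.99 234.71] [0.5 2.4] [0.5999 0.256  0.125 ]
scene [404.27 225.67] [0.5 2.6] [0.5796 0.2337 0.125 ]
scene [408.4  217.18] [7.8 9.7] [0.5484 0.2306 0.125 ]
top disc [217.05 203.2 ] [ 9.  18.3] [0.5372 0.3006 0.088 ]
top disc [246.59 204.  ] [4.5 5.8] [0.5351 0.211  0.088 ]
top disc [234.5  191.28] [3.5 3.8] [0.5744 0.2502 0.079 ]
scene disc [433.5  235.52] [13.  15.5] [0.5377 0.2932 0.088 ]
scene disc [410.71 236.84] [ 7.6 13.3] [0.5601 0.247  0.079 ]
```

```bash
python3 -m inch '-1 0 -0.001 0.005 0 0 0;-1 0 0 0.005 0 0 0;-1 0 0 0.005 0 0 0;-1 0 0 0.005 0 0 0;-1 0 0 0.003 0 0 0;-1 0 0 0.003 0 0 0;-1 0 0 0.002 0 0 0;-1 0 0 0.002 0 0 0;-1 0 0 0.002 0 0 0;-1 0 0 0.002 0 0 0;-1 0 0 0.002 0 0 0;-1 0 0 0 0 0 0;-1 0 0 0 0 0 0'
python3 - <<'E'
from h import *
cmd([.4762,.2590,.0579],-.0875)
E
```

```text
clock: 7.42
tool_pos: [0.477, 0.2593, 0.0726]
eef_rot: [0.999, -0.044, -0.0, 0.0]
contact_force: [0.2, 1.0, -4.1]
opening: 0.215
finger_force: 50.0
t 7.42 tcp [0.477  0.2593 0.0726] yaw -0.0882 tilt 0.0001 shift [-0.0008  0.0003  0.0147] turnz -0.0007 F [ 0.2  1.  -4.1] ff 49.98304445296526 op 0.215
```

```bash
python3 -m inch '-1 0 0 0.002 0 0 0;-1 0 0 0.002 0 0 0;-1 0 0 0.002 0 0 0;-1 0 0 0.002 0 0 0;-1 0 0 0.002 0 0 0;-1 0 0 0.002 0 0 0;-1 0 0 0.002 0 0 0;-1 0 0 0.001 0 0 0;-1 0 0 0 0 0 0;-1 0 0 0 0 0 0'
python3 - <<'E'
from h import *
cmd([.4762,.2590,.0579],-.0875)
a,d=shot("top");b,e=shot("scene"); np.savez("n2.npz",a=a,d=d,b=b,e=e)
ca=cv2.resize(a[165:215,207:257,::-1],(400,400),interpolation=cv2.INTER_CUBIC)
cb=cv2.resize(b[205:275,375:445,::-1],(400,400),interpolation=cv2.INTER_CUBIC)
cv2.imwrite("pics/seat.png",cv2.convertScaleAbs(np.hstack([ca,cb]),alpha=1.5))
E
```

```text
clock: 8.25
tool_pos: [0.4776, 0.2591, 0.0578]
eef_rot: [0.999, -0.044, 0.001, 0.0]
contact_force: [1.8, -1.2, -1.7]
opening: 0.219
finger_force: 50.0
t 8.25 tcp [0.4776 0.2591 0.0578] yaw -0.0888 tilt 0.001 shift [-0.0014  0.0002 -0.0001] turnz -0.0013 F [ 1.8 -1.2 -1.7] ff 49.98887334018946 op 0.219
```

View pics/seat.png

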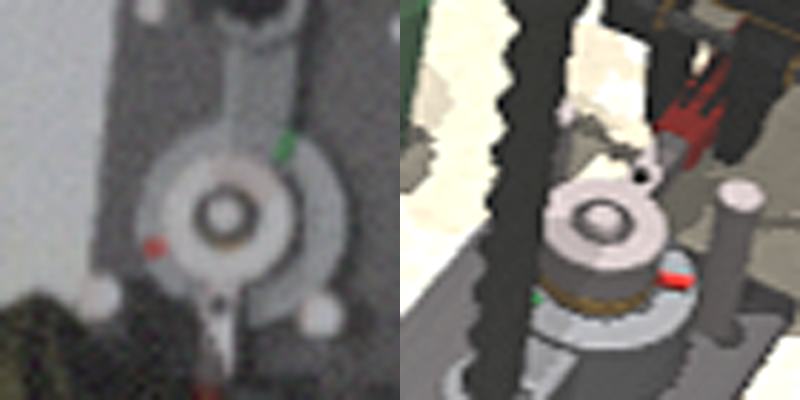

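Both views show the ring concentric with the hex tip at crop (225,213) and (600,222), and the head flat just above the flange. The wrench is seated, and the red pointer is about 146° short of the green mark. I'll press lightly, swing back anticlockwise, then drive.

```bash
python3 -m inch '-1 0 0 0.001 0 0 0;-1 0.0001 0.0049 0 0 0 -0.05;-1 0.0001 0.0049 0 0 0 -0.05;-1 0.0001 0.0049 0 0 0 -0.05;-1 0.0001 0.0049 0 0 0 -0.05;-1 0.0001 0.0049 0 0 0 -0.05;-1 0.0001 0.0049 0 0 0 -0.05;-1 0.0001 0.0049 0 0 0 -0.05;-1 0.0001 0.0049 0 0 0 -0.05;-1 0.0001 0.0049 0 0 0 -0.05;-1 0 0 0 0 0 0;-1 0 0 0 0 0 0'
cat >> h.py <<'E'
def chk(rel,N=(.5748,.2503),R=.0975,f=-.0875):
    y=f+rel; cmd([N[0]-R*np.cos(y),N[1]-R*np.sin(y),.057],y)
E
python3 -c "
from h import *
chk(.45)"
```

```text
clock: 9.35
tool_pos: [0.4838, 0.2155, 0.057]
eef_rot: [0.984, 0.178, 0.001, 0.0]
contact_force: [3.6, -2.2, 0.6]
opening: 0.216
finger_force: 50.2
t 9.35 tcp [0.4838 0.2155 0.057 ] yaw 0.3586 tilt 0.0017 shift [-0.0001 -0.0002 -0.    ] turnz -0.0039 F [ 3.6 -2.2  0.6] ff 50.15836961567402 op 0.216
```

```bash
python3 -m inch '-1 0.0001 -0.0049 0 0 0 0.05;-1 0.0001 -0.0049 0 0 0 0.05;-1 0.0001 -0.0049 0 0 0 0.05;-1 0.0001 -0.0049 0 0 0 0.05;-1 0.0001 -0.0049 0 0 0 0.05;-1 0.0001 -0.0049 0 0 0 0.05;-1 0.0001 -0.0049 0 0 0 0.05;-1 0.0001 -0.0049 0 0 0 0.05;-1 0.0001 -0.0049 0 0 0 0.05;-1 0.0001 -0.0049 0 0 0 0.05;-1 0.0001 -0.0049 0 0 0 0.05;-1 0.0001 -0.0049 0 0 0 0.05;-1 0.0001 -0.0049 0 0 0 0.05;-1 0.0001 -0.0049 0 0 0 0.05;-1 0.0001 -0.0049 0 0 0 0.05;-1 0.0001 -0.0049 0 0 0 0.05;-1 0.0001 -0.0049 0 0 0 0.05;-1 0.0001 -0.0049 0 0 0 0.05;-1 0 0 0 0 0 0;-1 0 0 0 0 0 0'
cat >> h.py <<'E'
def pointer(n=(.5735,.2500),f=-.0875):
    "red pointer angle to the green mark (rad still to turn), seen from above and from the scene camera"
    for c in ["top","scene"]:
        p,d=shot(c); W=cloud(c,d); hsv=cv2.cvtColor(p,cv2.COLOR_RGB2HSV).astype(int)
        red=((hsv[...,0]<8)|(hsv[...,0]>170))&(hsv[...,1]>90)&(hsv[...,2]>60)
        rr=np.hypot(W[...,0]-n[0],W[...,1]-n[1]); m=red&(rr>.022)&(rr<.045)&(W[...,2]<.058)&(W[...,2]>.04)
        if m.sum()==0: print(c,"no red"); continue
        q=W[m].mean(0)[:2]-n; a=np.arctan2(q[1],q[0])-f; print(c,m.sum(),"pointer rel",a.round(3),"to go",(a+.436).round(3))
E
python3 -c "
from h import *
chk(-.45); pointer()"
```

```text
clock: 11.02
tool_pos: [0.4912, 0.3016, 0.057]
eef_rot: [0.964, -0.265, 0.002, -0.001]
contact_force: [3.9, -0.8, 1.3]
opening: 0.226
finger_force: 50.2
t 11.02 tcp [0.4912 0.3016 0.057 ] yaw -0.5365 tilt 0.0035 shift [0.0006 0.0013 0.    ] turnz 0.001 F [ 3.9 -0.8  1.3] ff 50.20760256797075 op 0.226
top no red
scene 16 pointer rel 1.541 to go 1.977
```

```bash
python3 -m inch '-1 0.0001 0.0049 0 0 0 -0.05;-1 0.0001 0.0049 0 0 0 -0.05;-1 0.0001 0.0049 0 0 0 -0.05;-1 0.0001 0.0049 0 0 0 -0.05;-1 0.0001 0.0049 0 0 0 -0.05;-1 0.0001 0.0049 0 0 0 -0.05;-1 0.0001 0.0049 0 0 0 -0.05;-1 0.0001 0.0049 0 0 0 -0.05;-1 0.0001 0.0049 0 0 0 -0.05;-1 0.0001 0.0049 0 0 0 -0.05;-1 0.0001 0.0049 0 0 0 -0.05;-1 0.0001 0.0049 0 0 0 -0.05;-1 0.0001 0.0049 0 0 0 -0.05;-1 0.0001 0.0049 0 0 0 -0.05;-1 0.0001 0.0049 0 0 0 -0.05;-1 0.0001 0.0049 0 0 0 -0.05;-1 0.0001 0.0049 0 0 0 -0.05;-1 0.0001 0.0049 0 0 0 -0.05;-1 0.0001 0.0029 0 0 0 -0.03;-1 0 0 0 0 0 0'; python3 -c "
from h import *
chk(.48);pointer()"
```

```text
clock: 12.78
tool_pos: [0.483, 0.2131, 0.0568]
eef_rot: [0.981, 0.194, -0.0, -0.0]
contact_force: [1.4, -0.3, 0.9]
opening: 0.218
finger_force: 50.0
t 12.78 tcp [0.483  0.2131 0.0568] yaw 0.3912 tilt 0.0006 shift [ 0.0015  0.0007 -0.0002] turnz -0.0013 F [ 1.4 -0.3  0.9] ff 49.994494356215 op 0.218
top 3 pointer rel 1.615 to go 2.051
scene 17 pointer rel 1.533 to go 1.969
```

```bash
python3 -m inch '-1 0.0001 -0.0049 0 0 0 0.05;-1 0.0001 -0.0049 0 0 0 0.05;-1 0.0001 -0.0049 0 0 0 0.05;-1 0.0001 -0.0049 0 0 0 0.05;-1 0.0001 -0.0049 0 0 0 0.05;-1 0.0001 -0.0049 0 0 0 0.05;-1 0.0001 -0.0049 0 0 0 0.05;-1 0.0001 -0.0049 0 0 0 0.05;-1 0.0001 -0.0049 0 0 0 0.05;-1 0.0001 -0.0049 0 0 0 0.05;-1 0.0001 -0.0049 0 0 0 0.05;-1 0.0001 -0.0049 0 0 0 0.05;-1 0.0001 -0.0049 0 0 0 0.05;-1 0.0001 -0.0049 0 0 0 0.05;-1 0.0001 -0.0049 0 0 0 0.05;-1 0.0001 -0.0049 0 0 0 0.05;-1 0.0001 -0.0049 0 0 0 0.05;-1 0.0001 -0.0049 0 0 0 0.05;-1 0.0001 -0.0039 0 0 0 0.04;-1 0 0 0 0 0 0'; python3 -c "
from h import *
chk(-.46); pointer()"
```

```text
clock: 14.55
tool_pos: [0.4903, 0.303, 0.0567]
eef_rot: [0.963, -0.271, 0.001, -0.001]
contact_force: [3.4, -1.0, 0.6]
opening: 0.221
finger_force: 50.0
t 14.55 tcp [0.4903 0.303  0.0567] yaw -0.5483 tilt 0.002 shift [ 0.0021  0.001  -0.0003] turnz -0.0008 F [ 3.4 -1.   0.6] ff 49.991256929934025 op 0.221
top 1 pointer rel 1.64 to go 2.076
scene 19 pointer rel 1.542 to go 1.978
```

Run:
```python
from h import *
import h
f=np.load("n2.npz"); g=np.load("n1.npz")
def two(a,b):
    ca=cv2.resize(a[165:215,207:257,::-1],(400,300),interpolation=cv2.INTER_CUBIC)
    cb=cv2.resize(b[215:275,375:455,::-1],(400,300),interpolation=cv2.INTER_CUBIC)
    return cv2.convertScaleAbs(np.hstack([ca,cb]),alpha=1.5)
a,d=shot("top");b,e=shot("scene"); np.savez("n3.npz",a=a,d=d,b=b,e=e)
cv2.imwrite("pics/drive.png",np.vstack([two(f["a"],f["b"]),two(a,b)]))
for nm,q in [("n1",g),("n2",f),("n3",dict(a=a,d=d,b=b,e=e))]:
    it=iter([(q["a"],q["d"]),(q["b"],q["e"])]); h.shot=lambda c:next(it); print(nm); h.pointer()
print(get_state()["moment"])
```

```text
n1
top no red
scene 18 pointer rel 1.885 to go 2.321
n2
top 4 pointer rel 1.95 to go 2.386
scene 19 pointer rel 1.853 to go 2.289
n3
top 1 pointer rel 1.644 to go 2.08
scene 19 pointer rel 1.543 to go 1.979
[ 0.03524688 -0.94648375  0.22721703]
```

View pics/drive.png

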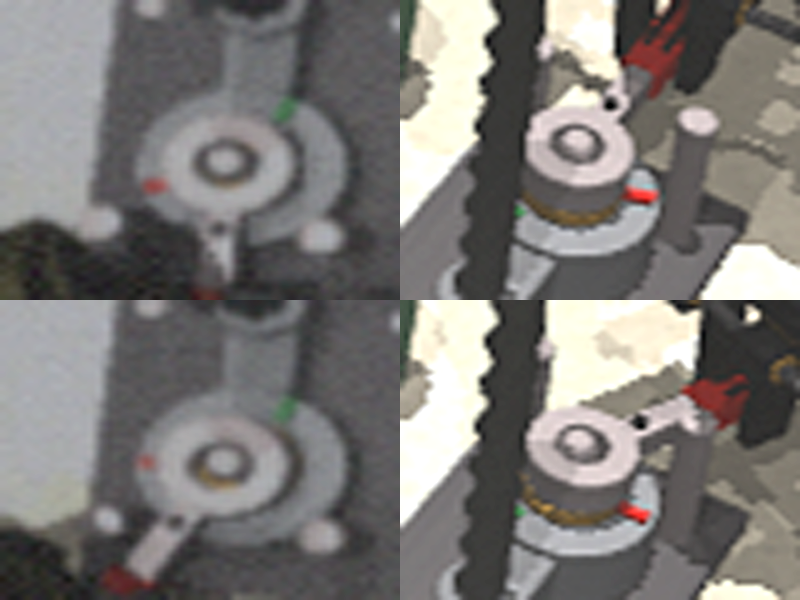

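The bottom row shows the driven state: the pointer moved by only one tooth (0.31 rad). The head at crop (580,450) sits higher than in the top row, with more gold showing under it, so the pawl is slipping. I'll measure the head height and tilt from depth.

Run:
```python
from h import *
for nm in ["n2","n3"]:
    q=np.load(nm+".npz")
    for c,p,d in [("top",q["a"],q["d"]),("scene",q["b"],q["e"])]:
        W=cloud(c,d); g=p.mean(2); n=np.array([.5735,.25])
        hsv=cv2.cvtColor(p,cv2.COLOR_RGB2HSV).astype(int)
        rr=np.hypot(*(np.moveaxis(W[...,:2]-n,-1,0)))
        m=(rr>.014)&(rr<.030)&(W[...,2]>.06)&(hsv[...,1]<60)&(g>(95 if c=="top" else 135))
        P=W[m]; A=np.c_[P[:,:2]-n,np.ones(len(P))]; s,*_=np.linalg.lstsq(A,P[:,2],rcond=None)
        for _ in range(3):
            k=abs(A@s-P[:,2])<.003; s,*_=np.linalg.lstsq(A[k],P[k,2],rcond=None)
        print(nm,c,k.sum(),"plane slope x,y",s[:2].round(3),"z at axis",s[2].round(4),"centroid",P[k].mean(0).round(4))
```

```text
n2 top 110 plane slope x,y [-0.019 -0.003] z at axis 0.0739 centroid [0.5716 0.2525 0.074 ]
n2 scene 116 plane slope x,y [ 0.003 -0.002] z at axis 0.0732 centroid [0.5695 0.2562 0.0732]
n3 top 110 plane slope x,y [ 0.007 -0.018] z at axis 0.0744 centroid [0.5703 0.2527 0.0743]
n3 scene 116 plane slope x,y [0.014 0.004] z at axis 0.0735 centroid [0.5707 0.259  0.0735]
```

```bash
python3 -m inch '-1 0.0001 0.0049 0 0 0 -0.05;-1 0.0001 0.0049 0 0 0 -0.05;-1 0.0001 0.0049 0 0 0 -0.05;-1 0.0001 0.0049 0 0 0 -0.05;-1 0.0001 0.0049 0 0 0 -0.05;-1 0.0001 0.0049 0 0 0 -0.05;-1 0.0001 0.0049 0 0 0 -0.05;-1 0.0001 0.0049 0 0 0 -0.05;-1 0.0001 0.0049 0 0 0 -0.05;-1 0.0012 0 0 0 -0.01 0;-1 0.0012 0 0.001 0 -0.015 0;-1 0 0 0 0 0 0'; python3 -c "
from h import *
chk(-.01);pointer();print(get_state()['moment'])"
```

```text
clock: 15.75
tool_pos: [0.4766, 0.2602, 0.0555]
eef_rot: [0.999, -0.049, -0.015, -0.0]
contact_force: [-0.8, -0.1, 2.9]
opening: 0.215
finger_force: 50.0
t 15.75 tcp [0.4766 0.2602 0.0555] yaw -0.099 tilt 0.0293 shift [ 0.0012  0.0003 -0.0015] turnz -0.0015 F [-0.8 -0.1  2.9] ff 50.00641342252493 op 0.215
top 3 pointer rel 1.612 to go 2.048
scene 17 pointer rel 1.536 to go 1.972
[-0.18854534 -0.10001653 -0.07620044]
```

```bash
python3 -m inch '-1 0.0001 -0.0039 0 0 0 0.04;-1 0.0001 -0.0039 0 0 0 0.04;-1 0.0001 -0.0039 0 0 0 0.04;-1 0.0001 -0.0039 0 0 0 0.04;-1 0.0001 -0.0039 0 0 0 0.04;-1 0.0001 -0.0039 0 0 0 0.04;-1 0.0001 -0.0039 0 0 0 0.04;-1 0.0001 -0.0039 0 0 0 0.04;-1 0.0001 -0.0039 0 0 0 0.04'; python3 -c "
from h import *
chk(-.37);pointer();print(get_state()['moment'])"
```

```text
clock: 16.6
tool_pos: [0.4876, 0.2953, 0.0555]
eef_rot: [0.974, -0.227, -0.012, 0.001]
contact_force: [0.7, 0.9, 2.2]
opening: 0.219
finger_force: 50.1
t 16.6 tcp [0.4876 0.2953 0.0555] yaw -0.458 tilt 0.0248 shift [ 0.0006  0.0019 -0.0015] turnz -0.0005 F [0.7 0.9 2.2] ff 50.08122347295284 op 0.219
top no red
scene 15 pointer rel 1.54 to go 1.976
[ 0.36205752 -0.44704737  0.19380911]
```

```bash
cat >> h.py <<'E'
def plane(n=np.array([.5735,.25])):
    for c in ["top","scene"]:
        p,d=shot(c); W=cloud(c,d); g=p.mean(2)
        hsv=cv2.cvtColor(p,cv2.COLOR_RGB2HSV).astype(int)
        rr=np.hypot(*(np.moveaxis(W[...,:2]-n,-1,0)))
        m=(rr>.014)&(rr<.030)&(W[...,2]>.06)&(hsv[...,1]<60)&(g>(95 if c=="top" else 135))
        P=W[m]; A=np.c_[P[:,:2]-n,np.ones(len(P))]; s,*_=np.linalg.lstsq(A,P[:,2],rcond=None)
        for _ in range(3):
            k=abs(A@s-P[:,2])<.003; s,*_=np.linalg.lstsq(A[k],P[k,2],rcond=None)
        print(c,k.sum(),"plane slope x,y",s[:2].round(3),"z at axis",s[2].round(4),"centroid",P[k].mean(0).round(4))
E
python3 -m inch '-1 0.0001 -0.002 0 0 0 0.02;-1 0.0001 -0.002 0 0 0 0.02;-1 0.0001 -0.002 0 0 0 0.02;-1 0.0001 -0.002 0 0 0 0.02;-1 0.0001 -0.002 0 0 0 0.02'
python3 - <<'E'
from h import *
chk(-.47);pointer();print(get_state()['moment']);plane()
a,d=shot("top");b,e=shot("scene")
ca=cv2.resize(a[165:215,207:257,::-1],(400,400),interpolation=cv2.INTER_CUBIC)
cb=cv2.resize(b[220:270,385:435,::-1],(400,400),interpolation=cv2.INTER_CUBIC)
cv2.imwrite("pics/drive2.png",cv2.convertScaleAbs(np.hstack([ca,cb]),alpha=1.5))
E
```

```text
clock: 17.12
tool_pos: [0.4924, 0.3031, 0.0555]
eef_rot: [0.961, -0.276, -0.013, 0.002]
contact_force: [-2.0, 3.1, 4.2]
opening: 0.218
finger_force: 50.5
t 17.12 tcp [0.4924 0.3031 0.0555] yaw -0.5585 tilt 0.0261 shift [ 0.0003  0.0012 -0.0015] turnz -0.001 F [-2.   3.1  4.2] ff 50.49740709364414 op 0.218
top 1 pointer rel 1.56 to go 1.996
scene 18 pointer rel 1.53 to go 1.966
[0.90593115 0.06685336 0.57186132]
top 107 plane slope x,y [ 0.034 -0.039] z at axis 0.0749 centroid [0.5739 0.2555 0.0747]
scene 104 plane slope x,y [ 0.024 -0.022] z at axis 0.0736 centroid [0.572  0.2608 0.0733]
```

View pics/drive2.png

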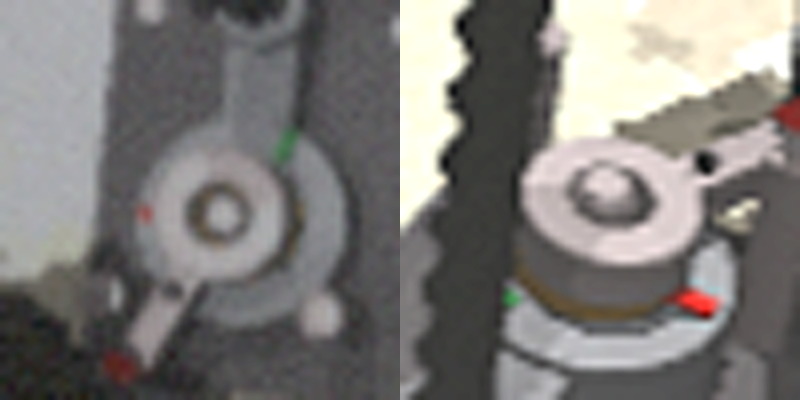

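The ring sits centred on the hex at crop (220,212). The scene crop shows the head tilted front-up, with a gold gap on the left, because pressing at the grip levers the pawl up. I'll raise the grip to level and pitch the head down instead.

```bash
python3 -m inch '-1 0.0001 0.0039 0 0 0 -0.04;-1 0.0001 0.0049 -0.0005 0 0 -0.05;-1 0.0001 0.0049 -0.0005 0 0 -0.05;-1 0.0001 0.0049 -0.0005 0 0 -0.05;-1 0.0001 0.0049 -0.0005 0 0 -0.05;-1 0.0001 0.0049 -0.0005 0 0 -0.05;-1 0.0001 0.0049 0 0 0 -0.05;-1 0.0001 0.0049 0 0 0 -0.05;-1 0.0001 0.0049 0 0 0 -0.05;-1 0 0 0 0 -0.015 0;-1 0 0 0 0 0 0;-1 0 0 0 0 0 0' 60; python3 -c "
from h import *
chk(-.03);plane();pointer();print(get_state()['moment'])"
```

```text
clock: 18.42
tool_pos: [0.4788, 0.2606, 0.0579]
eef_rot: [0.998, -0.061, -0.02, -0.0]
contact_force: [0.6, -1.2, 0.1]
opening: 0.218
finger_force: 60.0
t 18.42 tcp [0.4788 0.2606 0.0579] yaw -0.122 tilt 0.0407 shift [-0.001  -0.001   0.0009] turnz -0.0045 F [ 0.6 -1.2  0.1] ff 60.01031968742609 op 0.218
top 101 plane slope x,y [-0.    -0.043] z at axis 0.074 centroid [0.5729 0.2466 0.0741]
scene 100 plane slope x,y [ 0.022 -0.014] z at axis 0.0733 centroid [0.5705 0.2554 0.0731]
top 4 pointer rel 1.594 to go 2.03
scene 20 pointer rel 1.519 to go 1.955
[-0.42379346 -0.33669411 -0.23910783]
```

```bash
python3 -m inch '-1 0.0001 0.0049 -0.0005 0 0 -0.05;-1 0.0001 0.0049 -0.0005 0 0 -0.05;-1 0.0001 0.0049 -0.0005 0 0 -0.05;-1 0.0001 0.0049 0 0 0 -0.05;-1 0.0001 0.0049 0 0 0 -0.05;-1 0.0001 0.0049 0 0 0 -0.05;-1 0.0001 0.0049 0 0 0 -0.05;-1 0.0001 0.0049 0 0 0 -0.05;-1 0.0001 0.0049 0 0 0 -0.05;-1 0 0 0 0 0 0;-1 0 0 0 0 0 0'; python3 -c "
from h import *
chk(.42);plane();print(get_state()['moment'])"
```

```text
clock: 19.53
tool_pos: [0.4832, 0.2182, 0.0591]
eef_rot: [0.986, 0.164, -0.019, -0.005]
contact_force: [0.9, -1.5, -2.1]
opening: 0.218
finger_force: 60.1
t 19.53 tcp [0.4832 0.2182 0.0591] yaw 0.3296 tilt 0.0403 shift [-0.0003 -0.0004  0.0022] turnz -0.0029 F [ 0.9 -1.5 -2.1] ff 60.06392765790224 op 0.218
top 66 plane slope x,y [-0.042 -0.025] z at axis 0.0741 centroid [0.5823 0.2465 0.0738]
scene 72 plane slope x,y [0.02 0.01] z at axis 0.0731 centroid [0.5751 0.2601 0.0732]
[-0.46980343 -0.2873525  -0.29558368]
```

```bash
python3 -m inch '-1 0.0001 -0.0049 0 0 0 0.05;-1 0.0001 -0.0049 0 0 0 0.05;-1 0.0001 -0.0049 0 0 0 0.05;-1 0.0001 -0.0049 0 0 0 0.05;-1 0.0001 -0.0049 0 0 0 0.05;-1 0.0001 -0.0049 0 0 0 0.05;-1 0.0001 -0.0049 0 0 0 0.05;-1 0.0001 -0.0049 0 0 0 0.05;-1 0.0001 -0.0049 0 0 0 0.05'; python3 -c "
from h import *
chk(-.03);pointer();plane();print(get_state()['moment'])"
```

```text
clock: 20.38
tool_pos: [0.478, 0.2637, 0.0597]
eef_rot: [0.998, -0.06, -0.02, -0.002]
contact_force: [1.4, 0.4, -2.6]
opening: 0.218
finger_force: 60.0
t 20.38 tcp [0.478  0.2637 0.0597] yaw -0.1191 tilt 0.0398 shift [0.0003 0.002  0.0027] turnz -0.0016 F [ 1.4  0.4 -2.6] ff 60.008477345108986 op 0.218
top 1 pointer rel 1.558 to go 1.994
scene 17 pointer rel 1.522 to go 1.958
top 109 plane slope x,y [-0.004 -0.006] z at axis 0.0745 centroid [0.5734 0.2542 0.0745]
scene 103 plane slope x,y [-0.017 -0.01 ] z at axis 0.0736 centroid [0.5711 0.2578 0.0736]
[ 0.35257946 -0.17647573  0.21090245]
```

```bash
for i in 1; do python3 -m inch '-1 0.0001 -0.0039 0 0 0 0.04;-1 0.0001 -0.0039 0 0 0 0.04;-1 0.0001 -0.0039 0 0 0 0.04;-1 0.0001 -0.0039 0 0 0 0.04'; done; python3 -c "
from h import *
chk(-.19);pointer();print(get_state()['moment'])"
python3 -m inch '-1 0.0001 -0.0039 0 0 0 0.04;-1 0.0001 -0.0039 0 0 0 0.04;-1 0.0001 -0.0039 0 0 0 0.04;-1 0.0001 -0.0039 0 0 0 0.04'; python3 -c "
from h import *
chk(-.35);pointer();plane();print(get_state()['moment'])"
```

```text
clock: 20.92
tool_pos: [0.4813, 0.2781, 0.0598]
eef_rot: [0.99, -0.138, -0.02, 0.0]
contact_force: [-0.1, 1.4, -1.6]
opening: 0.217
finger_force: 60.5
t 20.92 tcp [0.4813 0.2781 0.0598] yaw -0.2761 tilt 0.04 shift [0.0001 0.0011 0.0028] turnz 0.0014 F [-0.1  1.4 -1.6] ff 60.46394817531109 op 0.217
top 1 pointer rel 1.559 to go 1.995
scene 15 pointer rel 1.482 to go 1.918
[ 0.64107421 -0.04879755  0.53432707]
clock: 21.35
tool_pos: [0.4867, 0.2926, 0.0596]
eef_rot: [0.976, -0.216, -0.02, 0.002]
contact_force: [-0.2, 2.6, -1.2]
opening: 0.217
finger_force: 60.6
t 21.35 tcp [0.4867 0.2926 0.0596] yaw -0.4359 tilt 0.0404 shift [0.0003 0.001  0.0026] turnz 0.0016 F [-0.2  2.6 -1.2] ff 60.5536986887455 op 0.217
top 1 pointer rel 1.391 to go 1.827
scene 16 pointer rel 1.352 to go 1.788
top 112 plane slope x,y [-0.02  -0.028] z at axis 0.0746 centroid [0.5736 0.2567 0.0744]
scene 104 plane slope x,y [-0.013  0.002] z at axis 0.0732 centroid [0.5726 0.2612 0.0733]
[ 0.97694964 -0.04889905  0.64313197]
```

Now it drives: Mz is 0.6 and the pointer is moving with the handle. I'll continue with full strokes.

```bash
python3 -m inch '-1 0.0001 -0.0049 0 0 0 0.05;-1 0.0001 -0.0049 0 0 0 0.05;-1 0.0001 -0.0039 0 0 0 0.04;-1 0.0001 0.0029 0 0 0 -0.03;-1 0.0001 0.0049 0 0 0 -0.05;-1 0.0001 0.0049 0 0 0 -0.05;-1 0.0001 0.0049 0 0 0 -0.05;-1 0.0001 0.0049 0 0 0 -0.05;-1 0.0001 0.0049 0 0 0 -0.05;-1 0.0001 0.0049 0 0 0 -0.05;-1 0.0001 0.0049 0 0 0 -0.05;-1 0.0001 0.0049 0 0 0 -0.05;-1 0.0001 0.0049 0 0 0 -0.05;-1 0.0001 0.0049 0 0 0 -0.05' ; python3 -c "
from h import *
chk(.04);pointer();plane()"
python3 -m inch '-1 0.0001 0.0049 0 0 0 -0.05;-1 0.0001 0.0049 0 0 0 -0.05;-1 0.0001 0.0049 0 0 0 -0.05;-1 0.0001 0.0049 0 0 0 -0.05;-1 0.0001 0.0049 0 0 0 -0.05;-1 0.0001 0.0049 0 0 0 -0.05;-1 0.0001 0.0049 0 0 0 -0.05;-1 0.0001 0.0049 0 0 0 -0.05;-1 0.0001 0.0049 0 0 0 -0.05;-1 0 0 0 0 0 0'
python3 -c "
from h import *
chk(.49);pointer();plane()"
```

```text
clock: 22.72
tool_pos: [0.4783, 0.2528, 0.0597]
eef_rot: [1.0, -0.023, -0.019, -0.001]
contact_force: [3.0, 0.8, -2.6]
opening: 0.22
finger_force: 60.0
t 22.72 tcp [0.4783 0.2528 0.0597] yaw -0.0454 tilt 0.0389 shift [-0.0008 -0.0021  0.0028] turnz 0.0021 F [ 3.   0.8 -2.6] ff 60.003159418702126 op 0.22
top 3 pointer rel 1.244 to go 1.68
scene 17 pointer rel 1.223 to go 1.659
top 97 plane slope x,y [-0.015 -0.009] z at axis 0.0744 centroid [0.5742 0.2481 0.0744]
scene 99 plane slope x,y [-0.012  0.006] z at axis 0.0736 centroid [0.5709 0.2546 0.0737]
clock: 23.75
tool_pos: [0.486, 0.2105, 0.0592]
eef_rot: [0.98, 0.199, -0.019, -0.006]
contact_force: [1.8, 1.5, -2.2]
opening: 0.215
finger_force: 60.0
t 23.75 tcp [0.486  0.2105 0.0592] yaw 0.4013 tilt 0.039 shift [-0.0001 -0.0018  0.0023] turnz -0.0012 F [ 1.8  1.5 -2.2] ff 60.004349425435066 op 0.215
top 3 pointer rel 1.244 to go 1.68
scene 17 pointer rel 1.233 to go 1.669
top 65 plane slope x,y [-0.081  0.06 ] z at axis 0.0753 centroid [0.5829 0.2443 0.0742]
scene 69 plane slope x,y [-0.014  0.017] z at axis 0.0735 centroid [0.5748 0.2605 0.0737]
```

```bash
python3 -m inch '-1 0.0001 -0.0049 0 0 0 0.05;-1 0.0001 -0.0049 0 0 0 0.05;-1 0.0001 -0.0049 0 0 0 0.05;-1 0.0001 -0.0049 0 0 0 0.05;-1 0.0001 -0.0049 0 0 0 0.05;-1 0.0001 -0.0049 0 0 0 0.05;-1 0.0001 -0.0049 0 0 0 0.05;-1 0.0001 -0.0049 0 0 0 0.05;-1 0.0001 -0.0049 0 0 0 0.05;-1 0.0001 -0.0049 0 0 0 0.05' ; python3 -c "
from h import *
chk(-.01);pointer()"
python3 -m inch '-1 0.0001 -0.0049 0 0 0 0.05;-1 0.0001 -0.0049 0 0 0 0.05;-1 0.0001 -0.0049 0 0 0 0.05;-1 0.0001 -0.0049 0 0 0 0.05;-1 0.0001 -0.0049 0 0 0 0.05;-1 0.0001 -0.0049 0 0 0 0.05;-1 0.0001 -0.0049 0 0 0 0.05;-1 0.0001 -0.0049 0 0 0 0.05;-1 0.0001 -0.0049 0 0 0 0.05;-1 0.0001 -0.0029 0 0 0 0.03'
python3 -c "
from h import *
chk(-.49);pointer();plane()"
```

```text
clock: 24.78
tool_pos: [0.478, 0.2612, 0.0599]
eef_rot: [0.999, -0.049, -0.019, -0.002]
contact_force: [2.9, -0.3, -2.2]
opening: 0.214
finger_force: 60.4
t 24.78 tcp [0.478  0.2612 0.0599] yaw -0.0977 tilt 0.0385 shift [0.     0.0015 0.0029] turnz -0.0002 F [ 2.9 -0.3 -2.2] ff 60.424361899495125 op 0.214
top 1 pointer rel 1.13 to go 1.566
scene 16 pointer rel 1.088 to go 1.524
clock: 25.72
tool_pos: [0.4933, 0.3045, 0.0593]
eef_rot: [0.958, -0.285, -0.019, 0.003]
contact_force: [3.2, 0.8, -1.7]
opening: 0.215
finger_force: 60.7
t 25.72 tcp [0.4933 0.3045 0.0593] yaw -0.5774 tilt 0.0389 shift [0.0005 0.0009 0.0023] turnz 0.0001 F [ 3.2  0.8 -1.7] ff 60.66828701645136 op 0.215
top 1 pointer rel 0.595 to go 1.031
scene 17 pointer rel 0.67 to go 1.106
top 106 plane slope x,y [-0.024  0.012] z at axis 0.0742 centroid [0.5749 0.2563 0.0743]
scene 87 plane slope x,y [0.012 0.009] z at axis 0.0732 centroid [0.5745 0.2631 0.0733]
```

```bash
python3 -m inch '-1 0.0001 0.0029 0 0 0 -0.03;-1 0.0001 0.0049 0 0 0 -0.05;-1 0.0001 0.0049 0 0 0 -0.05;-1 0.0001 0.0049 0 0 0 -0.05;-1 0.0001 0.0049 0 0 0 -0.05;-1 0.0001 0.0049 0 0 0 -0.05;-1 0.0001 0.0049 0 0 0 -0.05;-1 0.0001 0.0049 0 0 0 -0.05;-1 0.0001 0.0049 0 0 0 -0.05;-1 0.0001 0.0049 0 0 0 -0.05;-1 0.0001 0.0049 0 0 0 -0.05;-1 0.0001 0.0049 0 0 0 -0.05;-1 0.0001 0.0049 0 0 0 -0.05;-1 0.0001 0.0049 0 0 0 -0.05;-1 0.0001 0.0049 0 0 0 -0.05;-1 0.0001 0.0049 0 0 0 -0.05;-1 0.0001 0.0049 0 0 0 -0.05;-1 0.0001 0.0049 0 0 0 -0.05;-1 0.0001 0.0049 0 0 0 -0.05;-1 0.0001 0.0049 0 0 0 -0.05' ; python3 -c "
from h import *
chk(.49);pointer();plane()"
```

```text
clock: 27.58
tool_pos: [0.4853, 0.211, 0.0595]
eef_rot: [0.98, 0.2, -0.018, -0.006]
contact_force: [4.6, 2.5, -3.3]
opening: 0.218
finger_force: 60.0
t 27.58 tcp [0.4853 0.211  0.0595] yaw 0.4034 tilt 0.0385 shift [ 0.0003 -0.0011  0.0025] turnz 0.0009 F [ 4.6  2.5 -3.3] ff 60.0020445138216 op 0.218
top 5 pointer rel 0.663 to go 1.099
scene 17 pointer rel 0.659 to go 1.095
top 61 plane slope x,y [-0.038 -0.002] z at axis 0.0747 centroid [0.5817 0.2458 0.0744]
scene 76 plane slope x,y [0.002 0.018] z at axis 0.074 centroid [0.5739 0.2599 0.0742]
```

```bash
python3 -m inch '-1 0.0001 -0.0049 0 0 0 0.05;-1 0.0001 -0.0049 0 0 0 0.05;-1 0.0001 -0.0049 0 0 0 0.05;-1 0.0001 -0.0049 0 0 0 0.05;-1 0.0001 -0.0049 0 0 0 0.05;-1 0.0001 -0.0049 0 0 0 0.05;-1 0.0001 -0.0049 0 0 0 0.05;-1 0.0001 -0.0049 0 0 0 0.05;-1 0.0001 -0.0049 0 0 0 0.05;-1 0.0001 -0.0049 0 0 0 0.05;-1 0.0001 -0.0049 0 0 0 0.05;-1 0.0001 -0.0049 0 0 0 0.05;-1 0.0001 -0.0049 0 0 0 0.05;-1 0.0001 -0.0049 0 0 0 0.05;-1 0.0001 -0.0049 0 0 0 0.05;-1 0.0001 -0.0049 0 0 0 0.05;-1 0.0001 -0.0049 0 0 0 0.05;-1 0.0001 -0.0049 0 0 0 0.05;-1 0.0001 -0.0049 0 0 0 0.05;-1 0.0001 -0.0029 0 0 0 0.03'
python3 -c "
from h import *
chk(-.49);pointer();plane();print(get_state()['moment'])"
```

```text
clock: 29.45
tool_pos: [0.4929, 0.3042, 0.0596]
eef_rot: [0.958, -0.285, -0.019, 0.003]
contact_force: [2.4, 2.2, -2.0]
opening: 0.22
finger_force: 60.9
t 29.45 tcp [0.4929 0.3042 0.0596] yaw -0.578 tilt 0.0386 shift [0.0006 0.0004 0.0026] turnz -0.0005 F [ 2.4  2.2 -2. ] ff 60.90521581470966 op 0.22
top 7 pointer rel 0.021 to go 0.457
scene 15 pointer rel 0.114 to go 0.55
top 102 plane slope x,y [-0.047 -0.013] z at axis 0.0744 centroid [0.5754 0.2573 0.0742]
scene 95 plane slope x,y [-0.02   0.011] z at axis 0.0731 centroid [0.5745 0.2622 0.0732]
[ 0.97676867 -1.09271355  0.8985083 ]
```

```bash
python3 -m inch '-1 0.0001 0.0029 0 0 0 -0.03;-1 0.0001 0.0049 0 0 0 -0.05;-1 0.0001 0.0049 0 0 0 -0.05;-1 0.0001 0.0049 0 0 0 -0.05;-1 0.0001 0.0049 0 0 0 -0.05;-1 0.0001 0.0049 0 0 0 -0.05;-1 0.0001 0.0049 0 0 0 -0.05;-1 0.0001 0.0049 0 0 0 -0.05;-1 0.0001 0.0049 0 0 0 -0.05;-1 0.0001 0.0049 0 0 0 -0.05;-1 0.0001 0.0049 0 0 0 -0.05;-1 0.0001 0.0049 0 0 0 -0.05;-1 0.0001 0.0049 0 0 0 -0.05;-1 0.0001 0.0049 0 0 0 -0.05;-1 0.0001 0.0049 0 0 0 -0.05;-1 0.0001 0.0049 0 0 0 -0.05;-1 0.0001 0.0049 0 0 0 -0.05;-1 0.0001 0.0049 0 0 0 -0.05;-1 0.0001 0.0049 0 0 0 -0.05;-1 0.0001 0.0049 0 0 0 -0.05' ; python3 -m inch '-1 0.0001 -0.0049 0 0 0 0.05;-1 0.0001 -0.0049 0 0 0 0.05;-1 0.0001 -0.0049 0 0 0 0.05;-1 0.0001 -0.0049 0 0 0 0.05;-1 0.0001 -0.0049 0 0 0 0.05;-1 0.0001 -0.0049 0 0 0 0.05;-1 0.0001 -0.0049 0 0 0 0.05;-1 0.0001 -0.0049 0 0 0 0.05;-1 0.0001 -0.0049 0 0 0 0.05;-1 0.0001 -0.0049 0 0 0 0.05;-1 0.0001 -0.0049 0 0 0 0.05;-1 0.0001 -0.0049 0 0 0 0.05;-1 0.0001 -0.0049 0 0 0 0.05;-1 0.0001 -0.0049 0 0 0 0.05'
python3 -c "
from h import *
chk(-.21);pointer();plane();print(get_state()['moment'])"
```

```text
clock: 31.32
tool_pos: [0.4848, 0.2109, 0.0596]
eef_rot: [0.98, 0.2, -0.018, -0.006]
contact_force: [6.4, 2.8, -2.7]
opening: 0.22
finger_force: 60.0
clock: 32.48
tool_pos: [0.4811, 0.2794, 0.06]
eef_rot: [0.989, -0.149, -0.019, 0.0]
contact_force: [6.5, 3.5, -2.5]
opening: 0.219
finger_force: 61.0
t 32.48 tcp [0.4811 0.2794 0.06  ] yaw -0.2985 tilt 0.0377 shift [0.0007 0.0003 0.003 ] turnz -0.001 F [ 6.5  3.5 -2.5] ff 60.95107609630624 op 0.219
top 8 pointer rel -0.295 to go 0.141
scene 11 pointer rel -0.186 to go 0.25
top 100 plane slope x,y [-0.027  0.014] z at axis 0.0743 centroid [0.5726 0.2555 0.0744]
scene 102 plane slope x,y [-0.004 -0.001] z at axis 0.0736 centroid [0.5716 0.2609 0.0736]
[ 0.95671159 -1.15502479  0.79770442]
```

```bash
python3 -m inch '-1 0.0001 -0.0039 0 0 0 0.04;-1 0.0001 -0.0039 0 0 0 0.04;-1 0.0001 -0.0039 0 0 0 0.04;-1 0.0001 -0.0029 0 0 0 0.03'
python3 -c "
from h import *
chk(-.36);pointer();print(get_state()['moment'])"
python3 -m inch '-1 0.0001 -0.0029 0 0 0 0.03;-1 0.0001 -0.0029 0 0 0 0.03'
python3 -c "
from h import *
chk(-.42);pointer();plane();print(get_state()['moment'])"
```

```text
clock: 33.02
tool_pos: [0.4862, 0.2924, 0.0598]
eef_rot: [0.975, -0.222, -0.019, 0.002]
contact_force: [4.5, 1.3, -2.1]
opening: 0.219
finger_force: 61.4
t 33.02 tcp [0.4862 0.2924 0.0598] yaw -0.4478 tilt 0.0383 shift [ 0.0007 -0.0004  0.0028] turnz -0.0003 F [ 4.5  1.3 -2.1] ff 61.427158394872095 op 0.219
top 8 pointer rel -0.438 to go -0.002
scene 7 pointer rel -0.251 to go 0.185
[ 0.80309574 -1.13977947  1.05738306]
clock: 33.28
tool_pos: [0.4886, 0.2966, 0.0598]
eef_rot: [0.968, -0.252, -0.019, 0.003]
contact_force: [4.8, -1.4, 1.1]
opening: 0.216
finger_force: 62.6
t 33.28 tcp [0.4886 0.2966 0.0598] yaw -0.5093 tilt 0.0395 shift [ 0.0004 -0.0015  0.0028] turnz -0.0018 F [ 4.8 -1.4  1.1] ff 62.59877380798571 op 0.216
top 8 pointer rel -0.42 to go 0.016
scene 7 pointer rel -0.25 to go 0.186
top 106 plane slope x,y [-0.001 -0.014] z at axis 0.0745 centroid [0.5743 0.2568 0.0744]
scene 105 plane slope x,y [ 0.006 -0.011] z at axis 0.0736 centroid [0.5735 0.2605 0.0734]
[ 0.21706341 -1.26725271  1.35151085]
```

The nut is on the stop: Mz jumped to 1.35, and the pointer sits at the mark without moving. Now I'll swing back a little to unhook and lift.

```bash
python3 -m inch '-1 0 0 0 0 0 0;-1 0.0001 0.0039 0 0 0 -0.04;-1 0.0001 0.0049 0 0 0 -0.05;-1 0.0001 0.0029 0 0 0 -0.03;-1 0 0 0 0 0 0'
python3 -c "
from h import *
chk(-.30);pointer();plane();print(get_state()['moment'])"
python3 -m inch '-1 -0.0001 0 -0.002 0 0 0;-1 -0.0001 0 -0.002 0 0 0;-1 -0.0001 0 -0.002 0 0 0;-1 -0.0001 0 -0.002 0 0 0;-1 -0.0001 0 -0.002 0 0 0;-1 -0.0001 0 -0.002 0 0 0'
python3 -c "
from h import *
chk(-.30);pointer();plane();print(get_state()['moment'])"
```

```text
clock: 33.9
tool_pos: [0.4839, 0.2879, 0.0597]
eef_rot: [0.981, -0.193, -0.019, 0.0]
contact_force: [6.7, 3.2, -1.9]
opening: 0.22
finger_force: 60.7
t 33.9 tcp [0.4839 0.2879 0.0597] yaw -0.3884 tilt 0.0387 shift [0.001  0.0005 0.0027] turnz -0.0009 F [ 6.7  3.2 -1.9] ff 60.650275982916355 op 0.22
top 8 pointer rel -0.435 to go 0.001
scene 7 pointer rel -0.26 to go 0.176
top 101 plane slope x,y [-0.059 -0.044] z at axis 0.0743 centroid [0.5723 0.2559 0.0741]
scene 100 plane slope x,y [ 0.001 -0.006] z at axis 0.0734 centroid [0.5718 0.2609 0.0733]
[ 0.8324054  -1.28567952  0.71937862]
clock: 34.6
tool_pos: [0.4844, 0.2869, 0.0711]
eef_rot: [0.981, -0.195, -0.019, 0.001]
contact_force: [8.7, 1.2, -7.6]
opening: 0.219
finger_force: 60.0
t 34.6 tcp [0.4844 0.2869 0.0711] yaw -0.3918 tilt 0.0381 shift [ 0.0006 -0.0004  0.0141] turnz -0.0043 F [ 8.7  1.2 -7.6] ff 60.02466927799105 op 0.219
top 8 pointer rel -0.433 to go 0.003
scene 6 pointer rel -0.266 to go 0.17
top 93 plane slope x,y [-0.127  0.029] z at axis 0.0761 centroid [0.5714 0.2566 0.0766]
scene 113 plane slope x,y [-0.081  0.049] z at axis 0.0751 centroid [0.5732 0.2604 0.0756]
[ 0.50889141 -1.5030863   0.50950772]
```

```bash
python3 -m inch '-1 0.0001 0 0.003 0 0 0;-1 0.0001 0 0.003 0 0 0;-1 0.0001 0 0.003 0 0 0;-1 0.001 0 0.001 0 0 0;-1 0.0011 0.0039 0 0 0 -0.04;-1 0.0011 0.0039 0 0 0 -0.04;-1 0.0001 0.0039 0 0 0 -0.04;-1 0.0001 0.0039 0 0 0 -0.04;-1 0 0 0 0 0 0'
python3 -c "
from h import *
chk(-.14);pointer();plane();print(get_state()['moment'])"
```

```text
clock: 35.55
tool_pos: [0.4791, 0.2702, 0.0616]
eef_rot: [0.993, -0.114, -0.022, 0.001]
contact_force: [-0.7, 1.8, 1.5]
opening: 0.221
finger_force: 59.8
t 35.55 tcp [0.4791 0.2702 0.0616] yaw -0.2296 tilt 0.044 shift [ 0.0004 -0.0022  0.0046] turnz -0.0021 F [-0.7  1.8  1.5] ff 59.7820475624939 op 0.221
top 8 pointer rel -0.43 to go 0.006
scene 6 pointer rel -0.255 to go 0.181
top 105 plane slope x,y [0.004 0.022] z at axis 0.0746 centroid [0.5715 0.2519 0.0746]
scene 107 plane slope x,y [-0.013  0.031] z at axis 0.0736 centroid [0.5709 0.2583 0.0739]
[ 0.12680681 -0.01580456  0.06436844]
```

```bash
python3 -m inch '-1 -0.0001 -0.0005 -0.003 0 0 0;-1 -0.0001 -0.0005 -0.003 0 0 0;-1 -0.0001 0 -0.003 0 0 0;-1 -0.0001 0 -0.003 0 0 0;-1 0 0 0 0 0 0'
python3 -c "
from h import *
chk(-.14);plane();print(get_state()['moment'])"
```

```text
clock: 36.17
tool_pos: [0.4815, 0.272, 0.0739]
eef_rot: [0.993, -0.114, -0.02, 0.0]
contact_force: [0.3, -0.5, -4.1]
opening: 0.218
finger_force: 59.7
t 36.17 tcp [0.4815 0.272  0.0739] yaw -0.2287 tilt 0.0399 shift [-0.001  0.     0.017] turnz -0.0012 F [ 0.3 -0.5 -4.1] ff 59.67395480722189 op 0.218
top 90 plane slope x,y [-0.106  0.008] z at axis 0.0829 centroid [0.5739 0.2532 0.0828]
scene 101 plane slope x,y [-0.034  0.019] z at axis 0.0815 centroid [0.5734 0.26   0.0817]
[ 0.06612042  0.15144815 -0.02562429]
```

```bash
python3 -m inch '-1 -0.0002 0 -0.006 0 0 0;-1 -0.0002 0 -0.006 0 0 0;-1 -0.0003 0 -0.008 0 0 0;-1 -0.0004 0 -0.01 0 0 0;-1 -0.0008 0 -0.02 0 0 0;-1 -0.0008 0 -0.02 0 0 0;-1 -0.0008 0 -0.02 0 0 0;-1 -0.0008 0 -0.02 0 0 0;-1 0 0 -0.015 0 0.04 0;-1 0 0 0 0 0 0;-1 0 0 0 0 0 0'
python3 - <<'E'
from h import *
s=get_state();t=s["tool_pos"]
cmd([.5158,-.2167,.2],-.358)
for c in ["top","scene"]:
    p,d=shot(c); W=cloud(c,d); hsv=cv2.cvtColor(p,cv2.COLOR_RGB2HSV).astype(int)
    yw=-.229; u=np.array([np.cos(yw),np.sin(yw)]); L=(W[...,:2]-t[:2])@u; S=(W[...,:2]-t[:2])@[-u[1],u[0]]
    m=(abs(S)<.03)&(L>.02)&(L<.13)&(W[...,2]>.14)&(W[...,2]<.27)&(W[...,2]>.1)&(p.mean(2)>(70 if c=="top" else 120))
    print(c,m.sum()); 
    for _ in range(3):
        f=np.polyfit(L[m],W[...,2][m],1); m&=abs(W[...,2]-np.polyval(f,L))<.004
    f2=np.polyfit(L[m],S[m],1)
    print(m.sum(),"slope",f[0].round(4),"z at head",np.polyval(f,.0975).round(4),"Lmax",L[m].max().round(4),"head S",S[m&(L>.075)].mean().round(4))
for c in ["top"]:
    p,d=shot(c);P=proj(c,[[t[0]+.0975*np.cos(-.229),t[1]+.0975*np.sin(-.229),t[2]+.01]])[0];print(P)
    print(ring(c,p,P,13,90,proj(c,[[*t[:2],t[2]]])[0]))
E
python3 -c "
from h import *
pointer()"
```

```text
clock: 37.18
tool_pos: [0.4819, 0.2731, 0.1998]
eef_rot: [0.994, -0.113, 0.0, 0.002]
contact_force: [-0.1, -0.8, -4.1]
opening: 0.224
finger_force: 59.7
t 37.18 tcp [0.4819 0.2731 0.1998] yaw -0.2271 tilt 0.0036 shift [0.1434 0.4696 0.0015] turnz 0.1309 F [-0.1 -0.8 -4.1] ff 59.67282358556986 op 0.224
top 258
243 slope -0.015 z at head 0.2121 Lmax 0.1213 head S 0.002
scene 234
229 slope -0.012 z at head 0.2103 Lmax 0.1238 head S 0.0058
[224.11546921 187.25158935]
[(array([223.67, 187.3 ]), array([ 9.8, 10.1])), (array([220.57, 187.75]), array([22.2, 29.3]))]
top 9 pointer rel -0.445 to go -0.009
scene 6 pointer rel -0.273 to go 0.163
```

```bash
python3 -m inch '-1 0.004 0.013 0 0 0 0;-1 0.008 0.0261 0 0 0 0;-1 0.008 0.0261 0 0 0 0;-1 0.008 0.0261 0 0 0 0;-1 0.008 0.0261 0 0 0 0;-1 0.008 0.0261 0 0 0 0;-1 0.008 0.0261 0 0 0 0;-1 0.008 0.0261 0 0 0 0;-1 0.008 0.0261 0 0 0 0;-1 0.008 0.0261 0 0 0 0;-1 0.008 0.0261 0 0 0 0;-1 0.008 0.0261 0 0 0 0;-1 0.008 0.0261 0 0 0 0;-1 0.008 0.0261 0 0 0 0;-1 0.008 0.0261 0 0 0 0;-1 0.008 0.0261 0 0 0 0;-1 0.008 0.0261 0 0 0 0;-1 0.008 0.0261 0 0 0 0;-1 0.004 0.013 0 0 0 0.065;-1 0 0 0 0 0 0.065'
python3 -m inch '-1 0 0 0.02 0 0 0;-1 0 0 0.025 0 0 0;-1 0 0 0.025 0 0 0;-1 0 0 0.025 0 0 0;-1 0 0 0.02 0 0 0;-1 0 0 0.01 0 0 0;-1 0 0 0.01 0 0 0;-1 0 0 0 0 0 0;-1 0 0 0 0 0 0'
python3 - <<'E'
from h import *
cmd([.5158,-.2167,.0434],-.358)
p,d=shot("top"); t=get_state()["tool_pos"]
P=proj("top",[[t[0]+.0975*np.cos(-.362),t[1]+.0975*np.sin(-.362),t[2]+.0165]])[0];G=proj("top",[t])[0]
for cc,ax in ring("top",p,P,13,85,G): print(P,cc,ax,ray("top",cc,t[2]+.0165)[0].round(4))
E
```

```text
clock: 39.1
tool_pos: [0.5143, -0.2244, 0.2008]
eef_rot: [0.983, -0.184, 0.0, 0.005]
contact_force: [0.5, -0.2, -3.8]
opening: 0.219
finger_force: 59.7
clock: 39.85
tool_pos: [0.5162, -0.2187, 0.0663]
eef_rot: [0.984, -0.178, 0.0, 0.003]
contact_force: [0.9, 0.2, -3.7]
opening: 0.215
finger_force: 59.7
t 39.85 tcp [ 0.5162 -0.2187  0.0663] yaw -0.3585 tilt 0.0052 shift [-0.0011 -0.0018  0.0228] turnz -0.0005 F [ 0.9  0.2 -3.7] ff 59.67331934720278 op 0.215
[397.18216748 181.1490003 ] [396.57 180.82] [7.2 7.8] [ 0.6088 -0.2513  0.0833]
[397.18216748 181.1490003 ] [398.23 175.65] [19.7 29. ] [ 0.625  -0.2566  0.0833]
```

```bash
python3 -m inch '-1 -0.0011 -0.0018 0.004 0 0 0;-1 0 0 0.004 0 0 0;-1 0 0 0.004 0 0 0;-1 0 0 0.003 0 0 0;-1 0 0 0.002 0 0 0;-1 0 0 0.002 0 0 0;-1 0 0 0.002 0 0 0;-1 0 0 0.0015 0 0 0;-1 0 0 0 0 0 0'
python3 -c "
from h import *
cmd([.5158,-.2167,.0434],-.358)"
```

```text
clock: 40.65
tool_pos: [0.5156, -0.2162, 0.0438]
eef_rot: [0.984, -0.178, -0.0, 0.002]
contact_force: [-2.3, 1.0, 2.8]
opening: 0.218
finger_force: 59.7
t 40.65 tcp [ 0.5156 -0.2162  0.0438] yaw -0.3581 tilt 0.0049 shift [0.0004 0.0004 0.0004] turnz -0.0001 F [-2.3  1.   2.8] ff 59.67351470142603 op 0.218
```

Fz rose from -3.7 to +2.8, so the wrench is resting on the saddles. Releasing gently and backing straight up.

```bash
python3 -m inch '-0.4 0 0 -0.0005 0 0 0;-0.2 0 0 0 0 0 0;0 0 0 0 0 0 0;0.2 0 0 0 0 0 0;0.2 0 0 0 0 0 0;0.2 0 0 -0.005 0 0 0;0.2 0 0 -0.01 0 0 0;0.2 0 0 -0.02 0 0 0;0.2 0 0 -0.025 0 0 0;0.2 0 0 -0.03 0 0 0;0.2 0 0 -0.03 0 0 0;0.2 0 0 -0.03 0 0 0;0.2 0 0 -0.03 0 0 0;0.2 -0.03 0 0 0 0 0;0.2 -0.04 0 0 0 0 0;0.2 -0.04 0 0 0 0 0;0.2 -0.04 0 0 0 0 0;0.2 0 0 0 0 0 0' 10
python3 - <<'E'
from h import *
print(get_state()["contact_force"])
for n in ["top","scene"]:
    p,d=shot(n,n+"_end"); W=cloud(n,d); hsv=cv2.cvtColor(p,cv2.COLOR_RGB2HSV).astype(int)
    red=((hsv[...,0]<6)|(hsv[...,0]>172))&(hsv[...,1]>130)&(hsv[...,2]>50)
    x,y,w,h=dict(top=(355,165,95,85),scene=(215,140,95,75))[n]; k=np.zeros_like(red);k[y:y+h,x:x+w]=1
    m=red&k&(W[...,2]>.03)&(W[...,2]<.08); print(n,m.sum(),W[m].mean(0).round(4))
    if n=="top": 
        P=np.array([395,182.1]); print([ (c,a,ray("top",c,.06)[0].round(4)) for c,a in ring("top",p,P,12,85,(390,200))])
    cv2.imwrite(f"pics/{n}_e.png",cv2.resize(p[140:300,180:460,::-1],(700,400)))
pointer()
E
```

```text
clock: 42.15
tool_pos: [0.3628, -0.1588, 0.2237]
eef_rot: [0.984, -0.179, -0.008, 0.001]
contact_force: [-1.5, -0.5, -1.4]
opening: 0.6
finger_force: 0.0
[-1.49846434 -0.51708734 -1.36077823]
top 96 [ 0.4855 -0.204   0.0597]
[(array([394.88, 182.02]), array([7.4, 8.4]), array([ 0.6072, -0.2511,  0.06  ])), (array([396.35, 179.21]), array([22.4, 28.4]), array([ 0.6162, -0.2559,  0.06  ]))]
scene 101 [ 0.4956 -0.2024  0.0581]
top 9 pointer rel -0.436 to go -0.0
scene 6 pointer rel -0.273 to go 0.163
```

View pics/scene_e.png

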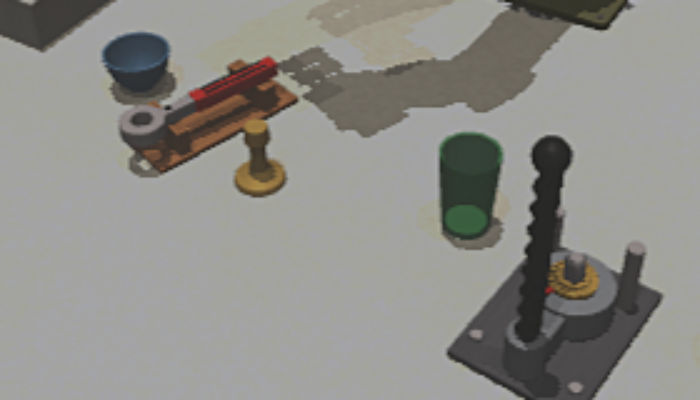

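The wrench lies on both saddles at crop (200,100), with the bore measured within 0.5 mm of its starting place. The pointer is on the mark at (548,290), and the china in view is upright.

```bash
python3 -c "
from plant import r
print(r.finish_job())"
```

```text
the job is handed in; nothing more can be done
None
```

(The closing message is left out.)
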